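# Hang the amber viewing screen and stop the lamp's iris to its mark

## Robot

A 6-joint arm with a two-finger parallel gripper is mounted at the origin on a cart in front of the work surface, level with it; the furniture and walls round the work are solid. World frame = base frame: x ahead of the robot, y to its left, z up, the work surface at z = 0. Lengths are in m, angles in rad, forces in N, time in s.
With the tool pointing down it reaches from about 0.35 to 0.975 m from the base axis. Payload 4.9 kg.
Tool frame: the origin (TCP) lies midway between the tips of the shut fingers; the grasp point (between the pads) lies 19 mm behind it; z points along the fingers, y is the line along which they close (so a half turn about z gives the same grasp; the last joint's range is limited). The gripper opens to 85 mm and grips with 20 to 120 N. Pads are 22 mm wide; open, the fingers measure 114 mm over their backs; the gripper's body (76 mm by 85 mm) begins 54 mm behind the grasp point. The pads swing forward as they close: fully open they stand 13 mm farther back than shut.
Start: joints at [-1.386, 0.053, 1.613, -0, 1.476, -0.119], TCP at [0.187, -0.596, 0.231] pointing down, gripper open.
Joint ranges: [-3.01, 3.01], [-1.01, 2.22], [0.06, 2.58], [-1.02, 4.17], [0.09, 2.62], [-3.14, 3.14]. Speed limits (rad/s): [2.57, 2.57, 3.14, 3.14, 3.14, 3.14].

## Interface

Orientations are given as [roll, pitch, yaw] about the fixed x, y, z axes, in that order (R = Rz(yaw) Ry(pitch) Rx(roll)).
In Python, from bench import env gives the robot as it stands. The module is installed in compiled form; this text tells all that it offers.
- The arm moves only by the tool step_arm, never from a script. Its argument "steps" is one flat list of numbers, 7 for each row, row after row: the turn, a rotation vector about the tool's x, y, z normalised to -1 to 1, where 1 is 120 degrees, then the shift along the tool's x, y, z normalised to -1 to 1, where 1 is 0.5 m, then the opening, from 0 (shut) to 1 (fully open). A call has 1 to 12 rows; each row is the pose to reach, as a shift and turn from the pose commanded when the call began, along the tool's axes at that moment; what a row does not reach only later rows make up. A row lasts 1/10 s, in which the tool goes at most 50 mm and 8.59 degrees, less where a joint would pass 70% of its speed; a pose out of reach is approached as far as the arm can. A call with a number of a shift or a turn outside -1 to 1 is refused whole. A call with a gripper value outside its range is refused whole. The fingers move at their own pace and stop on an object; "squeeze" is the grip in N (left out, the last holds). Time passes only in rows, so rows that repeat a pose let the fingers close. It gives the time, the measured TCP pose, the force, the opening and the grip force at its end, in the units of the state.
- env.get_obs(): the state, without advancing time (a new reading comes with each control period).
- env.snapshot(name): name is "side" or "top"; returns the picture (420x560x3 uint8, blue, green, red); there is no depth.
- env.calibration(name): a dict with "intrinsics" (3x3 intrinsics, pixels), "dist_coeffs" ([k1, k2, p1, p2, k3] as OpenCV has them; the pictures are not rectified), "extrinsics" (4x4, takes a point from camera to world coordinates). Camera axes: x right, y down, z forward; pixel columns grow to the right and rows downward; lengths in m; the calibration is good to about 2 mm. A picture is of the moment at which its call begins. calibration takes no time and is no camera call.
- env.job_done(): hands the job in; it is judged then, once.
The state is a dict: "clock": time; "qpos": joint angles; "qd": joint speeds; "tau": joint torques, N m; "tool_pos": TCP position; "eef_rot": TCP orientation; "wrist_force": force on the tool from outside, world axes, zero at the start; "wrist_torque": the same for the moment, N m; "width": finger opening in m; "gripper_force": force on a finger pad.
Only numpy, scipy, OpenCV 4.12 (cv2) and the standard library are available. Lean on these libraries where they do the work, as an engineer would, in place of code of your own. Each camera call takes 0.05 s, during which the arm holds its last target. There are 200 camera calls.

## Task

Get the tubes ready for viewing: take the amber screen out of the rack and hang it by its top channel over the cross bar in front of the tubes. Only when it hangs there freely, turn the lamp's iris collar by its lever from closed to the click stop at the red mark, never on to the wide-open stop, which would bleach the samples. Leave the smoke-grey screen in the rack and do not shift the tube rack.

Things in the scene. Friction and masses are not known exactly. Their poses are not given: they have to be found in the camera images.
- amber_screen: Clear amber sheet, 150 wide (y) x 5 x 105 mm high (z up), with an aluminium channel along its top and a black finger grip on that; 139 mm tall in all, 0.16 kg. Origin: middle of the sheet's lower edge; sheet at x -2.5 to +2.5 mm. Stands in one of the rack's two places, channel (+x) side away from the robot, leaning up to 0.08 rad.
- amber_grip (a point): Middle of the amber screen's finger grip, at x +12.5, z 129 mm of the screen; axes as the screen. The grip is 12 mm thick (x), 56 mm wide (y) and stands on the channel, from 24 mm below this point to 10 mm above it.
- amber_channel (a point): Middle of the inside roof of the amber screen's channel, x +12.5, z 101 mm of the screen; axes as the screen. The channel opens downward along the whole width: 20 mm clear gap between the sheet and a 3 mm lip on its +x side; the lip goes 18 mm down, then flares outward to 27 mm below the roof and x +30 mm. When hung, the roof lies on the bar.
- smoke_screen: The other screen, the same shape and size but smoke grey; stands in the rack's other place and stays there.
- screen_rack: White base, 150 (x) x 164 mm, with wire hairpins; fixed; origin under its centre. Two places, at its x -40 and +40 mm, each between two upright wire hairpins 8 mm apart that reach z 73 mm; screens stand on the base at z 12 mm, axes along the rack's. Up 70 mm a screen is clear of the wires. Which screen stands where varies.
- stand: Two retort stands with a round cross bar along y; fixed; origin on the worktop under the bar's middle. Rods at y +-118, x +16 mm, to z 182 mm. Clamps at the bar's ends fill |y| 108 to 128, x -10 to +26 (screws to +45), z 127 to 173 mm: 216 mm of free bar. -x is the robot's side, +x the tubes' side.
- bar_mid (a point): Middle of the cross bar on its axis, 160 mm above the worktop; axes as the stand; the bar is 12 mm thick. A hung screen has its channel's roof on the bar, 6 mm above this point, its sheet on either side, and may tilt by up to about 0.2 rad.
- lamp: Lamp with finned dark housing on a grey foot, left of the tubes; fixed; origin on the worktop under the middle of the iris collar. Shines along its -y, optical axis 95 mm up. Hood 58 mm thick to y -60 mm; flange 68 mm thick from y +45, housing 82 mm thick from y +50 to +146 mm; foot 110 mm wide.
- iris_axis (a point): Centre of the iris collar (60 mm thick) on the optical axis, 95 mm above the worktop; axes as the lamp. The collar turns about the y axis through this point.
- iris_knob (a point): Middle of the knob on the collar's lever, 68 mm from iris_axis. The knob is a black cylinder along the lever, 14 mm thick, 24 mm long, on a 7 mm pin; its end is 80 mm from the axis.
- iris_ring (a joint): Collar angle, rad. 0: closed, lever leaning 0.70 rad from upright to the lamp's -x (robot's side); growing values swing it over the top toward the lamp's +x. Sprung click stops: 0 closed, 0.70 red mark on the scale sleeve (lever upright), 1.40 wide open. It snaps into the nearest stop; humps at 0.35 and 1.05; turning takes up to about 4 N at the knob.
- sample_tubes: Clear rack with corked test tubes, loose, 56 x 150 x 138 mm, long side along y; origin under its centre. Stands behind the bar, about 110 mm from it, in the lamp's beam.
Mind the look-alikes: they are no part of the job. Leave any green look-alike of the lamp alone.

How it is judged:
On the way, in this order (a step that is already met when the one before it is completed fails the run):
1. the amber screen hangs over the bar, let go, with the iris still closed (x of amber_channel in the frame of bar_mid between -0.016 and 0.016 m and y of amber_channel in the frame of bar_mid between -0.05 and 0.05 m and z of amber_channel in the frame of bar_mid between 0.001 and 0.012 m and angle between the y axis of amber_screen and the y axis of bar_mid, either way round below 0.15 rad and angle between amber_screen's own z axis and vertical below 0.3 rad and contact force between amber_screen and stand above 0.3 N and contact force between the fingers and amber_screen below 0.05 N and value of joint iris_ring below 0.25 rad), for 0.2 s.
2. the iris collar is at the red mark (x of amber_channel in the frame of bar_mid between -0.016 and 0.016 m and y of amber_channel in the frame of bar_mid between -0.05 and 0.05 m and z of amber_channel in the frame of bar_mid between 0.001 and 0.012 m and angle between the y axis of amber_screen and the y axis of bar_mid, either way round below 0.15 rad and angle between amber_screen's own z axis and vertical below 0.3 rad and contact force between amber_screen and stand above 0.3 N and value of joint iris_ring between 0.58 and 0.82 rad), for 0.2 s.
At the end, for the whole second after the job is handed in: Amber screen hanging at rest by its channel: roof 1-12 mm above bar axis, within 16 mm across, 50 mm along, 0.15 rad of the bar, tilt under 0.3 rad; collar 0.70 +-0.12 rad; smoke screen within 30 mm of its start and upright (0.15 rad), tube rack within 20 mm (all of step 2 and contact force between the fingers and amber_screen below 0.05 N and velocity of joint iris_ring between -0.1 and 0.1 rad/s and linear speed of amber_screen below 0.03 m/s and distance of smoke_screen from where it was at the start of the episode below 0.03 m and angle between smoke_screen's own z axis and vertical below 0.15 rad and distance of sample_tubes from where it was at the start of the episode below 0.02 m); the robot touches nothing.
It fails at once if the iris is opened while the amber screen does not hang on the bar (not (x of amber_channel in the frame of bar_mid between -0.016 and 0.016 m and y of amber_channel in the frame of bar_mid between -0.05 and 0.05 m and z of amber_channel in the frame of bar_mid between 0.001 and 0.012 m and angle between the y axis of amber_screen and the y axis of bar_mid, either way round below 0.15 rad and angle between amber_screen's own z axis and vertical below 0.3 rad) and value of joint iris_ring above 0.35 rad).
It fails at once if the iris is run on toward the wide-open stop (value of joint iris_ring above 1.15 rad).
It fails at once if the tube rack is shifted or tipped (distance of sample_tubes from where it was at the start of the episode above 0.03 m or angle between sample_tubes's own z axis and vertical above 0.35 rad).
It also fails if it takes over 59 s, if anything falls off the work surface, if the arm or the gripper's body presses on something with over 40 N, if the wrist force passes 120 N, or if a joint passes its speed limit or range.

## Working session

There is one attempt and no reset: what is moved stays moved. The work goes in short steps, Python scripts to look and compute and a tool call to move; the robot and the scene stay as the last step left them, time stands still between calls to the robot, and variables do not carry over. Pictures are saved under pics/ and viewed, at most 10 in all, crops included, and the job is handed in when it is done.

Besides the shell and the picture viewer there is one more tool, called after ">>>" in YAML: its name, and indented under it one key for each argument. step_arm: Moves the arm, as the interface text tells. Its arguments: {"type":"object","properties":{"steps":{"type":"array","items":{"type":"number"}},"squeeze":{"type":"number"}},"required":["steps"]}

```bash
mkdir -p pics
cat > h.py <<'E'
import numpy as np, cv2
from bench import env
from scipy.spatial.transform import Rotation as R
def cal(n):
    c=env.calibration(n); return np.array(c["intrinsics"]),np.array(c["dist_coeffs"]),np.array(c["extrinsics"])
def ray(n,px):
    K,d,E=cal(n); p=cv2.undistortPoints(np.array(px,float).reshape(-1,1,2),K,d).reshape(-1,2)
    v=np.c_[p,np.ones(len(p))]@E[:3,:3].T; return E[:3,3],v/np.linalg.norm(v,axis=1,keepdims=True)
def onz(n,px,z):
    o,v=ray(n,px); return o+v*((z-o[2])/v[:,2])[:,None]
def tri(a,pa,b,pb):
    o1,v1=ray(a,pa);o2,v2=ray(b,pb);out=[]
    for x,y in zip(v1,v2):
        s=np.linalg.lstsq(np.c_[x,-y],o2-o1,rcond=None)[0]; p=o1+s[0]*x;q=o2+s[1]*y; out.append(np.r_[(p+q)/2,np.linalg.norm(p-q)])
    return np.array(out)
def proj(n,P):
    K,d,E=cal(n); r=E[:3,:3].T; return cv2.projectPoints(np.array(P,float).reshape(-1,1,3),cv2.Rodrigues(r)[0],-r@E[:3,3],K,d)[0].reshape(-1,2)
E
python3 - <<'E'
from h import *
for n in("side","top"):
    im=env.snapshot(n); cv2.imwrite(f"pics/{n}0.png",im); print(n,cal(n)[2].round(3),cal(n)[0][0,0])
    cv2.imwrite(f"pics/{n}0b.png",cv2.resize(im,(800,600),interpolation=cv2.INTER_CUBIC))
o=env.get_obs(); print({k:np.round(v,3) for k,v in o.items()})
E
```

```text
side [[ 0.825 -0.311  0.472 -0.357]
 [-0.564 -0.488  0.666 -1.088]
 [ 0.023 -0.816 -0.578  1.198]
 [ 0.     0.     0.     1.   ]] 527.6978026227794
top [[ 0.01  -0.982  0.188  0.185]
 [-1.    -0.01   0.002  0.166]
 [-0.    -0.188 -0.982  1.779]
 [ 0.     0.     0.     1.   ]] 436.8573514589413
{'clock': np.float64(0.1), 'qpos': array([-1.386,  0.053,  1.614, -0.   ,  1.476, -0.119]), 'qd': array([-0.   ,  0.   , -0.004,  0.   ,  0.001, -0.002]), 'tau': array([ 0.0000e+00, -3.9490e+01, -3.7136e+01, -0.0000e+00,  4.0000e-03,
        0.0000e+00]), 'tool_pos': array([ 0.187, -0.596,  0.23 ]), 'eef_rot': array([-3.14 , -0.   ,  0.304]), 'wrist_force': array([-0.26 ,  0.343,  0.077]), 'wrist_torque': array([ 0.018, -0.036,  0.011]), 'gripper_force': np.float64(0.0), 'width': np.float64(0.085)}
```

View pics/side0b.png

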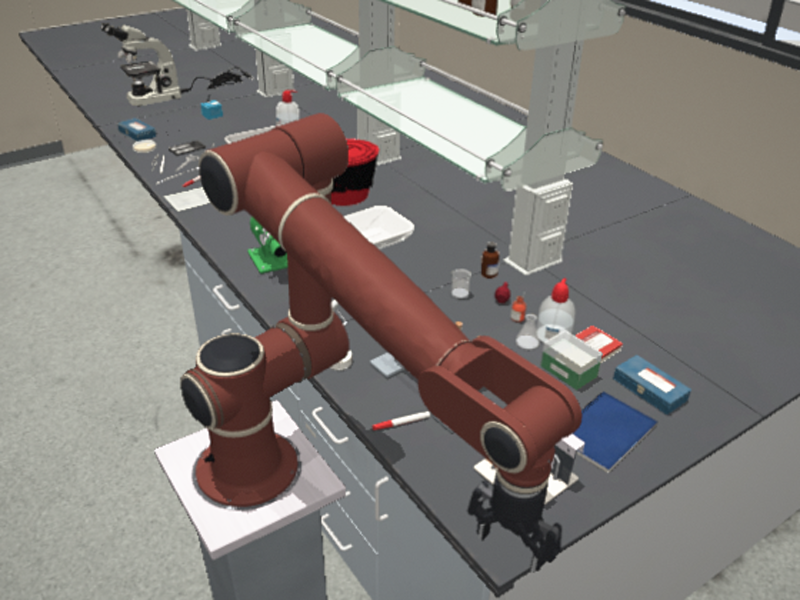

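View pics/top0b.png

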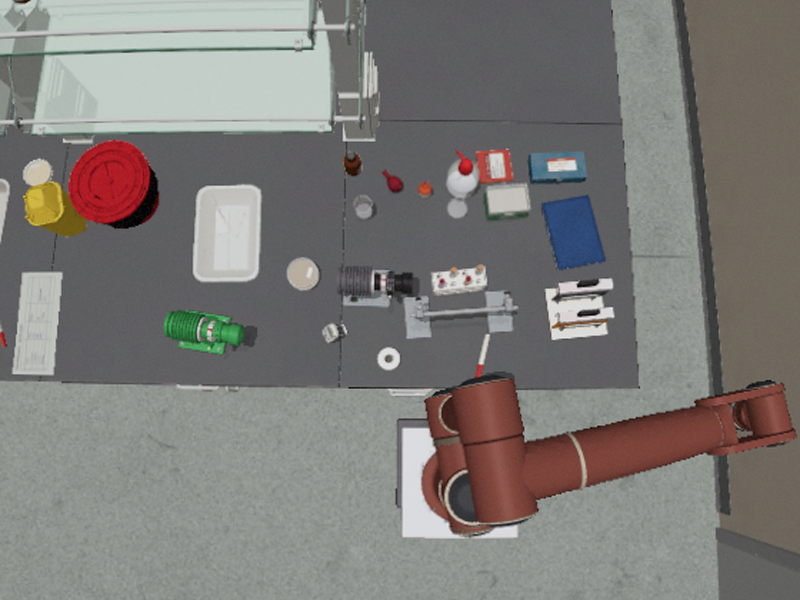

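The top view shows the rack at about (578,310), with amber in the near (robot-side) place at about (575,325). The stand bar is at (460,312), the tubes at (460,280) and the lamp at (380,282). The side view is blocked by the arm, so I'll move it to the left.

```bash
cat >> h.py <<'E'
def to(p,rpy=None):
    o=env.get_obs(); A=R.from_euler("xyz",o["eef_rot"]); d=A.inv().apply(np.array(p)-o["tool_pos"])/0.5
    r=(A.inv()*R.from_euler("xyz",rpy)).as_rotvec()/np.deg2rad(120) if rpy is not None else np.zeros(3)
    print("turn",r.round(3),"shift",d.round(4))
E
python3 - <<'E'
from h import *
s=560/800
print(onz("top",np.array([[578,310],[583,290],[583,318],[420,310],[510,308],[460,280],[380,282]])*s,0.14).round(3))
to([.42,-.3,.42],[np.pi,0,1.571]); to([.36,.38,.42],[np.pi,0,1.571])
E
```

```text
[[ 0.463 -0.308  0.14 ]
 [ 0.518 -0.324  0.14 ]
 [ 0.441 -0.321  0.14 ]
 [ 0.459  0.116  0.14 ]
 [ 0.467 -0.124  0.14 ]
 [ 0.542  0.009  0.14 ]
 [ 0.534  0.224  0.14 ]]
turn [-0.001 -0.001 -0.605] shift [ 0.622  -0.4258 -0.3787]
turn [-0.001 -0.001 -0.605] shift [ 0.9143 -1.7594 -0.3762]
```

>>> step_arm:
  steps: [0,0,0,0,0,-0.38,1,0,0,0,0,0,-0.38,1,0,0,0,0.1,0,-0.38,1,0,0,-0.605,0.622,-0.426,-0.38,1,0,0,-0.605,0.622,-0.426,-0.38,1,0,0,-0.605,0.622,-0.426,-0.38,1,0,0,-0.605,0.622,-0.426,-0.38,1,0,0,-0.605,0.622,-0.426,-0.38,1,0,0,-0.605,0.622,-0.426,-0.38,1,0,0,-0.605,0.622,-0.426,-0.38,1,0,0,-0.605,0.622,-0.426,-0.38,1,0,0,-0.605,0.622,-0.426,-0.38,1]

```text
clock: 1.3
tool_pos: [0.4212, -0.298, 0.4215]
eef_rot: [3.141, 0.0, 1.579]
wrist_force: [-0.1, 0.7, 0.0]
width: 0.0857
gripper_force: 0.0
```

>>> step_arm:
  steps: [0,0,0,1,0,0,1,0,0,0,1,0,0,1,0,0,0,1,0,0,1,0,0,0,1,0,0,1,0,0,0,1,0,0,1,0,0,0,1,0,0,1,0,0,0,1,0,0,1,0,0,0,1,0,0,1,0,0,0,1,0,0,1,0,0,0,1,0,0,1,0,0,0,1,0,0,1]

```text
clock: 2.4
tool_pos: [0.4186, 0.2048, 0.4202]
eef_rot: [-3.139, -0.001, 1.58]
wrist_force: [-0.5, -0.3, 0.1]
width: 0.0853
gripper_force: 0.0
```

>>> step_arm:
  steps: [0,0,0,0.4,-0.12,0,1,0,0,0,0.4,-0.12,0,1,0,0,0,0.4,-0.12,0,1,0,0,0,0.4,-0.12,0,1,0,0,0,0.4,-0.12,0,1]

```text
clock: 2.9
tool_pos: [0.3582, 0.4028, 0.42]
eef_rot: [-3.139, 0.001, 1.576]
wrist_force: [-0.4, -0.1, -0.2]
width: 0.0853
gripper_force: 0.0
```

Run:
```python
from h import *
a=env.snapshot("side");b=env.snapshot("top")
cv2.imwrite("pics/s1.png",a);cv2.imwrite("pics/t1.png",b)
P=proj("side",[[.42,-.32,.1],[.46,0,.1],[.53,.22,.1]]);Q=proj("top",[[.42,-.32,.1],[.46,0,.1],[.53,.22,.1]]);print(P,Q)
# crops
x0,y0=P.min(0).astype(int)-60;x1,y1=P.max(0).astype(int)+60
x0,y0=max(x0,0),max(y0,0);c=a[y0:y1,x0:x1];f=min(800/c.shape[1],600/c.shape[0]);print("side",x0,y0,f);cv2.imwrite("pics/s1c.png",cv2.resize(c,None,fx=f,fy=f,interpolation=cv2.INTER_CUBIC))
x0,y0,x1,y1=225,165,440,260
c=b[y0:y1,x0:x1];f=800/c.shape[1];print("top",x0,y0,f);cv2.imwrite("pics/t1c.png",cv2.resize(c,None,fx=f,fy=f,interpolation=cv2.INTER_CUBIC))
```

```text
[[350.85527053 313.95538542]
 [297.970754   250.37777256]
 [278.76555457 211.84913967]] [[405.26757977 229.57066519]
 [323.48334635 218.69629364]
 [267.29100652 200.51784117]]
side 218 151 2.7027027027027026
top 225 165 3.7209302325581395
```

View pics/s1c.png

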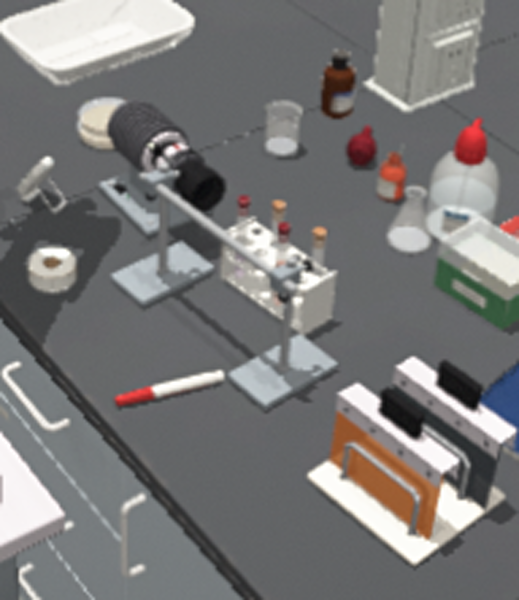

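View pics/t1c.png

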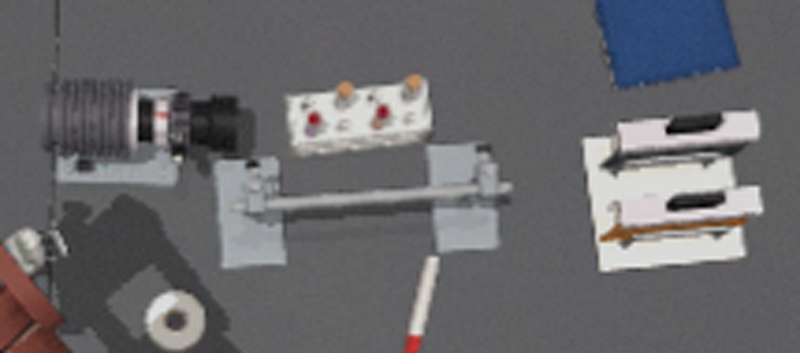

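Both views now show everything clearly. In the side crop: amber grip (402,412), smoke grip (460,384), bar from (185,200) to (275,272), lamp collar about (170,160). In the top crop: amber grip (694,200), bar from (275,203) to (475,189), lamp (150,120). Next I'll measure these.

Run:
```python
from h import *
a=cv2.imread("pics/s1.png");b=cv2.imread("pics/t1.png")
def blob(im,cx,cy,r,th):
    x0,y0=int(cx-r),int(cy-r);g=im[y0:y0+2*r,x0:x0+2*r].max(2)
    n,l,st,c=cv2.connectedComponentsWithStats((g<th).astype(np.uint8),connectivity=4)
    k=min(range(1,n),key=lambda i:np.hypot(*(c[i]-r))+(1e3 if st[i,4]<15 else 0))
    pts=np.argwhere(l==k)[:,::-1]+[x0,y0]; w=(th+30-np.minimum(g[l==k],th+29)).astype(float)
    return pts.mean(0),pts,st[k]
S=lambda x,y:(x/2.7027+218,y/2.7027+151)
T=lambda x,y:(x/3.7209+225,y/3.7209+165)
for nm,s,t in(("amber",S(402,412),T(694,200)),("smoke",S(460,384),T(694,124))):
    cs,ps,ss=blob(a,*s,18,75);ct,pt,stt=blob(b,*t,14,75)
    P=tri("side",[cs],"top",[ct])[0]
    W=onz("top",pt,P[2])[:,:2];W=W-W.mean(0);u=np.linalg.svd(W,full_matrices=0)[2][0];u*=np.sign(u[1])
    print(nm,cs.round(1),ct.round(1),ss,stt,"P",P.round(4),"yaw",np.arctan2(-u[0],u[1]).round(3), np.ptp(W@u).round(3))
# rack base yaw from white edge in top
g=b[195:240,380:432].astype(int)
# bar top
def prof(im,cols,lo,hi,flat):
    out=[]
    for c in cols:
        r=np.arange(int(lo(c)),int(hi(c))+1);v=im[r,c].astype(float).mean(1);w=np.clip(v-flat,0,None);out.append((c,(w*r).sum()/w.sum()))
    return np.array(out)
print(b[212:225,[305,315,325,335]].mean(2).astype(int).T)
pt=prof(b,range(303,340),lambda c:215,lambda c:222,95);ft=np.polyfit(pt[:,0],pt[:,1],1);print("top",ft,np.std(pt[:,1]-np.polyval(ft,pt[:,0])))
cy=lambda c:225+(c-286.5)*24/29.5
for c in(288,292,296,299):print(c,int(cy(c)),a[int(cy(c))-7:int(cy(c))+8,c].mean(1).astype(int))
def crop(im,n,x0,y0,x1,y1):
    return cv2.resize(im[y0:y1,x0:x1],(400,int(400*(y1-y0)/(x1-x0))),interpolation=cv2.INTER_CUBIC)
A=crop(a,"",255,185,305,240);B=crop(b,"",235,180,295,220)
H=max(len(A),len(B));pad=lambda i:cv2.copyMakeBorder(i,0,H-len(i),0,0,cv2.BORDER_CONSTANT)
cv2.imwrite("pics/lamp.png",np.hstack([pad(A),pad(B)]))
```

```text
amber [369.1 303.5] [411.6 218.9] [ 11   9  25  19 247] [ 7 13 16  5 48] P [ 0.4611 -0.3394  0.1341  0.0096] yaw 0.133 0.06
smoke [387.5 292.8] [410.9 197.7] [ 10   9  17  18 170] [ 7 11 15  6 62] P [ 0.5401 -0.3378  0.1348  0.0007] yaw 0.179 0.058
[[ 98  97  97  99  99  93 154 171 134  81  64  66  93]
 [ 99  96  99 100  95 151 176 154 110  73  66  68  96]
 [ 98  97  99  99 142 173 158 104  70  66  64  95  98]
 [ 97  98  98 107 163 167 121  77  66  67  95  99  98]]
top [-6.97357849e-02  2.39954873e+02] 0.11088331669335551
288 226 [ 32  31  28  27  22  20  26  88 167 197 180 138 103  81  64]
292 229 [ 14  14  13  21  21  19  34 102 176 200 182 139 101  73  65]
296 232 [ 23  23  41  68  83  79  95 125 178 199 181 139  95  71  66]
299 235 [103 102 102 101 101 100 114 173 201 189 151 105  76  75  78]
```

View pics/lamp.png

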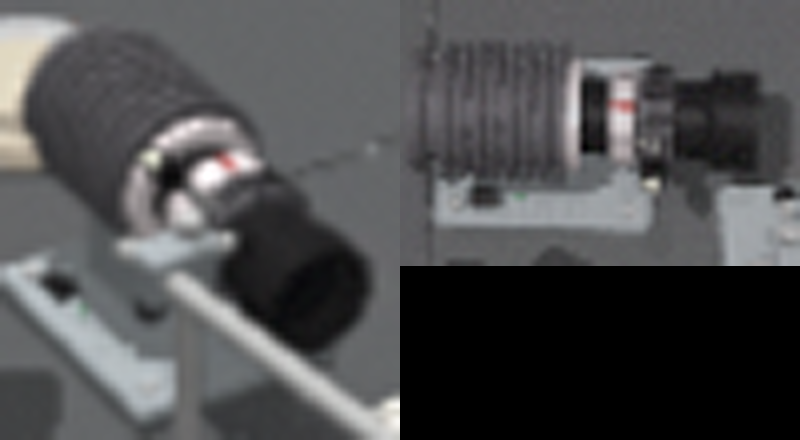

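Run:
```python
from h import *
a=cv2.imread("pics/s1.png");b=cv2.imread("pics/t1.png")
S=lambda *p:np.array(p)/2.7027+[218,151]
T=lambda *p:np.array(p)/3.7209+[225,165]
Z=lambda *p:(np.array(p)-[400,0])/6.667+[235,180]
# amber grip side, tight threshold
for th in(35,45,55):
    x0,y0=352,288;m=(a[y0:y0+30,x0:x0+30].max(2)<th).astype(np.uint8)
    n,l,st,c=cv2.connectedComponentsWithStats(m,connectivity=4);k=1+st[1:,4].argmax();print(th,st[k],c[k]+[x0,y0],tri("side",[c[k]+[x0,y0]],"top",[[411.6,218.9]]).round(4))
print("top only",onz("top",[[411.6,218.9]],.134).round(4))
# rack base: white mask, min area rect
g=b[190:245,375:435];m=((g.min(2)>150)).astype(np.uint8);m=cv2.morphologyEx(m,cv2.MORPH_CLOSE,np.ones((5,5),np.uint8))
co=max(cv2.findContours(m,0,1)[0],key=cv2.contourArea).reshape(-1,2)+[375,190]
F=onz("top",T([601,271],[745,257],[583,140]),.012);print("corners",F.round(4),"yaw",np.arctan2(F[1,0]-F[0,0],-(F[1,1]-F[0,1])),np.linalg.norm(F[1]-F[0]),np.linalg.norm(F[2]-F[0]))
# front lower edge fit
pts=np.array([(x,co[co[:,0]==x][:,1].max()) for x in range(390,422)]);W=onz("top",pts,.012);print("edge yaw",-np.polyfit(W[:,1],W[:,0],1)[0])
# bar
ft=[-0.0697358,239.95487]
ps=[]
for c in range(288,300):
    cy=226+(c-288)*24/29.5;r=np.arange(int(cy)-1,int(cy)+8);v=a[r,c].astype(float).mean(1);w=np.clip(v-110,0,None);ps.append((c,(w*r).sum()/w.sum()))
ps=np.array(ps);fs=np.polyfit(ps[:,0],ps[:,1],1);print("side",fs)
o,v=ray("top",[[303,np.polyval(ft,303)],[339,np.polyval(ft,339)]]);n=np.cross(v[0],v[1])
o2,v2=ray("side",np.c_[ps[:,0],np.polyval(fs,ps[:,0])]);X=o2+v2*(((o-o2)@n)/(v2@n))[:,None];print("bar pts",X[[0,-1]].round(4))
q=onz("top",[[303,np.polyval(ft,303)],[339,np.polyval(ft,339)]],.16);print("bar z.16",q.round(4),"yaw",-(q[1]-q[0])[0]/(q[1]-q[0])[1])
print("clamp inner/outer",onz("top",T([275,203],[475,189],[245,203],[497,188]),.16).round(4))
L=onz("top",Z([577,112],[654,114],[757,116]),.095);print("lamp",L.round(4))
k=L[1]+[-.0438,0,.052];print(k,(proj("top",[k])-[235,180])*6.667+[400,0],(proj("side",[k,L[1]])-[255,185])*8)
```

```text
35 [  7   8  16  16 105] [366.14285714 304.18095238] [[ 0.4575 -0.3373  0.1329  0.0012]]
45 [  7   7  17  18 162] [366.51234568 303.15432099] [[ 0.4577 -0.3368  0.1362  0.003 ]]
55 [  7   7  23  18 209] [368.0430622  303.22009569] [[ 0.4597 -0.3383  0.1354  0.0071]]
top only [[ 0.4568 -0.3366  0.134 ]]
corners [[ 0.3977 -0.2664  0.012 ]
 [ 0.4143 -0.4281  0.012 ]
 [ 0.5442 -0.2512  0.012 ]] yaw 0.10241261118148674 0.1625020012607428 0.14733140539162576
edge yaw 0.09584515020766661
side [ 0.7294416  18.23414668]
bar pts [[ 0.451   0.0479  0.1644]
 [ 0.4553 -0.0083  0.1658]]
bar z.16 [[ 0.4489  0.0829  0.16  ]
 [ 0.4598 -0.0527  0.16  ]] yaw 0.08046189829805288
clamp inner/outer [[ 0.446   0.0983  0.16  ]
 [ 0.4623 -0.1043  0.16  ]
 [ 0.4457  0.1285  0.16  ]
 [ 0.4636 -0.1267  0.16  ]]
lamp [[0.5458 0.243  0.095 ]
 [0.545  0.1975 0.095 ]
 [0.5444 0.1366 0.095 ]]
[0.50121607 0.19749524 0.147     ] [[651.50882227 169.98443957]] [[165.56871355 171.98412534]
 [244.90110446 237.55130768]]
```

Amber grip centre comes out at (0.4575, -0.337, 0.134), against an expected height of 0.134, with rack yaw about 0.10. The bar is near (0.455, 0) at a height of 0.164, with yaw 0.08. The knob prediction lands on the dark blob in both views. Next I'll go to the grip.

>>> step_arm:
  steps: [0,0,0,-1,0.12,0,1,0,0,0,-1,0.12,0,1,0,0,0,-1,0.12,0,1,0,0,0,-1,0.12,0,1,0,0,0,-1,0.12,0,1,0,0,0,-1,0.12,0,1,0,0,0,-1,0.12,0,1,0,0,0,-1,0.12,0,1,0,0,0,-1,0.12,0,1,0,0,0,-1,0.12,0,1,0,0,0,-1,0.12,0,1]

```text
clock: 4.1
tool_pos: [0.4186, -0.1061, 0.4204]
eef_rot: [-3.14, 0.001, 1.56]
wrist_force: [0.1, 0.4, -1.0]
width: 0.0855
gripper_force: 0.0
```

```bash
python3 -c "
from h import *
to([.4575,-.337,.22],[np.pi,0,1.67])"
```

```text
turn [-0.001  0.001 -0.053] shift [-0.4603  0.0836  0.4012]
```

>>> step_arm:
  steps: [0,0,-0.053,-0.46,0.084,0.4,0.7,0,0,-0.053,-0.46,0.084,0.4,0.7,0,0,-0.053,-0.46,0.084,0.4,0.7,0,0,-0.053,-0.46,0.084,0.4,0.7,0,0,-0.053,-0.46,0.084,0.4,0.7,0,0,-0.053,-0.46,0.084,0.4,0.7,0,0,-0.053,-0.46,0.084,0.4,0.7,0,0,-0.053,-0.46,0.084,0.4,0.7,0,0,-0.053,-0.46,0.084,0.4,0.7]

```text
clock: 5.0
tool_pos: [0.462, -0.3301, 0.2229]
eef_rot: [3.14, 0.001, 1.681]
wrist_force: [0.9, 0.1, -0.3]
width: 0.06
gripper_force: 0.0
```

```bash
python3 -c "
from h import *
to([.4575,-.337,.124],[np.pi,0,1.67])"
```

```text
turn [0.001 0.001 0.005] shift [-0.0125 -0.0107  0.1977]
```

>>> step_arm:
  steps: [0,0,0,-0.006,-0.008,0.1,0.7,0,0,0,-0.008,-0.01,0.15,0.7,0,0,0,-0.01,-0.01,0.18,0.7,0,0,0,-0.01,-0.01,0.196,0.7,0,0,0,-0.01,-0.01,0.196,0.7]

```text
clock: 5.5
tool_pos: [0.458, -0.3353, 0.124]
eef_rot: [3.141, 0.001, 1.683]
wrist_force: [-0.3, -0.2, 0.0]
width: 0.0595
gripper_force: 0.0
```

>>> step_arm:
  squeeze: 40
  steps: [0,0,0,0,0,0,0.3,0,0,0,0,0,0,0.15,0,0,0,0,0,0,0,0,0,0,0,0,0,0,0,0,0,0,0,0,0,0,0,0,0,0,0,0]

```text
clock: 6.1
tool_pos: [0.4571, -0.3363, 0.125]
eef_rot: [-3.14, 0.001, 1.682]
wrist_force: [-3.7, 0.8, 5.5]
width: 0.0119
gripper_force: 38.8
```

>>> step_arm:
  steps: [0,0,0,0,0,-0.03,0,0,0,0,0,0,-0.08,0,0,0,0,0,0,-0.13,0,0,0,0,0,0,-0.2,0,0,0,0,0,0,-0.27,0,0,0,0,0,0,-0.34,0,0,0,0,0,0,-0.42,0,0,0,0,0,0,-0.42,0]

```text
clock: 6.9
tool_pos: [0.4596, -0.3371, 0.3423]
eef_rot: [3.132, 0.01, 1.682]
wrist_force: [-0.0, 0.0, -0.5]
width: 0.0114
gripper_force: 39.1
```

```bash
python3 -c "
from h import *
print(env.get_obs()['wrist_force'],env.get_obs()['width'])
to([.4545,0,.333],[np.pi,0,1.651])"
```

```text
[-0.02421652  0.03953329 -0.51423738] 0.011374157327554646
turn [0.005 0.005 0.015] shift [0.6713 0.0647 0.0124]
```

>>> step_arm:
  steps: [0,0,0,0.07,0.01,0,0,0.003,0,0.015,0.16,0.02,0.0,0,0.003,0,0.015,0.25,0.03,0.0,0,0.003,0,0.015,0.34,0.04,0.0,0,0.003,0,0.015,0.43,0.05,0,0,0.003,0,0.015,0.52,0.06,0,0,0.003,0,0.015,0.6,0.065,0,0,0.003,0,0.015,0.65,0.065,0,0,0.003,0,0.015,0.672,0.065,0,0,0.003,0,0.015,0.672,0.065,0,0,0.003,0,0.015,0.672,0.065,0,0]

```text
clock: 8.0
tool_pos: [0.4527, 0.0013, 0.3332]
eef_rot: [-3.135, 0.001, 1.65]
wrist_force: [-0.1, -0.6, -1.5]
width: 0.0112
gripper_force: 39.1
```

Run:
```python
from h import *
o=env.get_obs();print(o['wrist_force'].round(2),o['wrist_torque'].round(3),o['width'],o['tool_pos'].round(4),o['eef_rot'].round(3))
a=env.snapshot("side");b=env.snapshot("top");cv2.imwrite("pics/s2.png",a);cv2.imwrite("pics/t2.png",b)
A=cv2.resize(a[110:290,230:380],(500,600),interpolation=cv2.INTER_CUBIC);B=cv2.resize(b[180:260,285:365],(300,300),interpolation=cv2.INTER_CUBIC)
cv2.imwrite("pics/c2.png",np.hstack([A,cv2.copyMakeBorder(B,0,300,0,0,cv2.BORDER_CONSTANT)]))
to([.4545,0,.333],[np.pi,0,1.651])
```

```text
[-0.14 -0.63 -1.52] [-0.003  0.038  0.003] 0.011179510955281226 [0.4527 0.0013 0.3332] [-3.135e+00  1.000e-03  1.650e+00]
turn [-0.003  0.    -0.001] shift [-0.002   0.0033  0.0003]
```

View pics/c2.png

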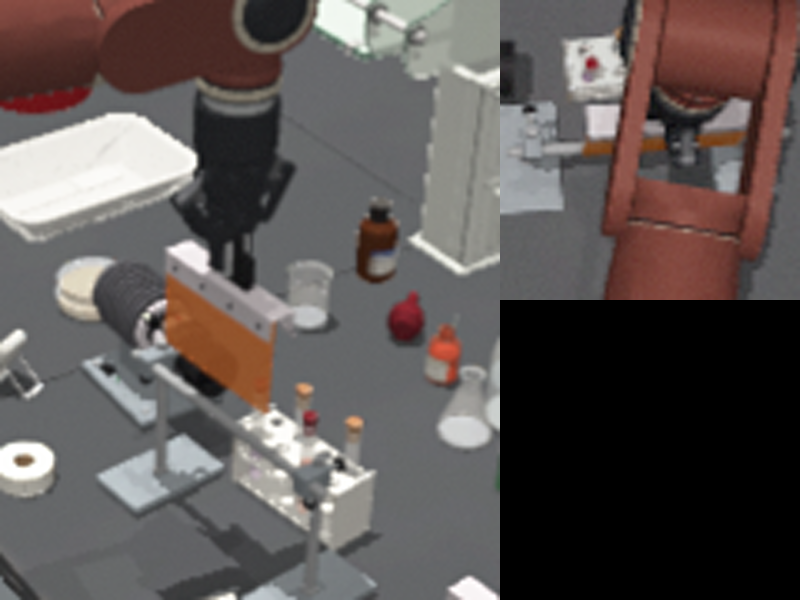

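Run:
```python
from h import *
c=np.array([.4527,.0013,.220]);Rz=R.from_euler('z',.08).as_matrix()
def P(lean,cx,cz,dy=0):
    L=np.array([[-15,75,0],[-15,-75,0],[-15,75,100],[-15,-75,100],[-15,75,105],[4,-28,139],[4,28,139]])/1e3+[0,dy,0]
    piv=np.array([0,0,.129]);M=R.from_euler('y',lean).as_matrix()
    return (((L-piv)@M.T+piv)@Rz.T)+c
for l in(0,.08,-.08):
    print(l,((proj("side",P(l,0,0))-[230,110])*[500/150,600/180]).round(0).tolist())
a=cv2.imread("pics/s2.png");h=cv2.cvtColor(a,cv2.COLOR_BGR2HSV);m=cv2.inRange(h,(5,150,60),(20,255,255));m[:,:270]=0;m[:,330:]=0;m[:150]=0;m[240:]=0
co=max(cv2.findContours(m,0,1)[0],key=cv2.contourArea);print(((cv2.approxPolyDP(co,2.5,True).reshape(-1,2)+.5-[230,110])*3.333).round(0).tolist())
```

```text
0 [[163.0, 341.0], [264.0, 415.0], [164.0, 254.0], [269.0, 326.0], [164.0, 249.0], [253.0, 259.0], [213.0, 233.0]]
0.08 [[154.0, 343.0], [255.0, 418.0], [162.0, 253.0], [267.0, 325.0], [163.0, 249.0], [253.0, 259.0], [213.0, 233.0]]
-0.08 [[171.0, 338.0], [272.0, 412.0], [166.0, 254.0], [271.0, 326.0], [166.0, 250.0], [252.0, 259.0], [212.0, 233.0]]
[[168.0, 278.0], [168.0, 338.0], [265.0, 408.0], [268.0, 345.0]]
```

>>> step_arm:
  steps: [0,0,0,-0.002,0.004,0.04,0,0,0,0,-0.002,0.004,0.09,0,0,0,0,-0.002,0.004,0.14,0,0,0,0,-0.002,0.004,0.19,0,0,0,0,-0.002,0.004,0.22,0,0,0,0,-0.002,0.004,0.24,0,0,0,0,-0.002,0.004,0.24,0]

```text
clock: 8.8
tool_pos: [0.4534, 0.0007, 0.2121]
eef_rot: [-3.133, -0.0, 1.65]
wrist_force: [-0.5, 0.4, -2.2]
width: 0.011
gripper_force: 39.0
```

>>> step_arm:
  steps: [0,0,0,0,0.003,0.01,0,0,0,0,0,0.003,0.02,0,0,0,0,0,0.003,0.03,0,0,0,0,0,0.003,0.04,0,0,0,0,0,0.003,0.045,0,0,0,0,0,0.003,0.045,0]

```text
clock: 9.4
tool_pos: [0.455, 0.0012, 0.1902]
eef_rot: [-3.134, -0.0, 1.651]
wrist_force: [0.1, 0.5, -1.2]
width: 0.0112
gripper_force: 39.1
```

No contact yet, so the bar is inside the channel mouth. I'll go down in small steps until I feel it.

>>> step_arm:
  steps: [0,0,0,0,0,0.006,0,0,0,0,0,0,0.012,0,0,0,0,0,0,0.016,0,0,0,0,0,0,0.016,0]

```text
clock: 9.8
tool_pos: [0.455, 0.0012, 0.1823]
eef_rot: [-3.135, -0.0, 1.651]
wrist_force: [-0.5, -0.1, -1.4]
width: 0.0114
gripper_force: 39.1
```

>>> step_arm:
  steps: [0,0,0,0,0,0.004,0,0,0,0,0,0,0.006,0,0,0,0,0,0,0.006,0]

```text
clock: 10.1
tool_pos: [0.4552, 0.0011, 0.1796]
eef_rot: [-3.135, 0.0, 1.65]
wrist_force: [0.6, -0.8, -1.2]
width: 0.0114
gripper_force: 39.1
```

>>> step_arm:
  steps: [0,0,0,0,0,0.004,0,0,0,0,0,0,0.005,0,0,0,0,0,0,0.005,0]

```text
clock: 10.4
tool_pos: [0.4556, 0.001, 0.1785]
eef_rot: [-3.136, 0.0, 1.651]
wrist_force: [-2.3, 0.1, 5.9]
width: 0.0112
gripper_force: 40.0
```

>>> step_arm:
  steps: [0,0,0,0,0,0.003,0,0,0,0,0,0,0.004,0,0,0,0,0,0,0.004,0]

```text
clock: 10.7
tool_pos: [0.4557, 0.0011, 0.1784]
eef_rot: [-3.136, 0.0, 1.651]
wrist_force: [-6.5, 1.0, 14.6]
width: 0.0111
gripper_force: 41.4
```

>>> step_arm:
  steps: [0,0,0,0,0,-0.004,0,0,0,0,0,0,-0.004,0,0,0,0,0,0,-0.004,0.2,0,0,0,0,0,-0.004,0.5,0,0,0,0,0,-0.004,0.6,0,0,0,0,0,-0.004,0.6,0,0,0,0,0,-0.004,0.6]

```text
clock: 11.4
tool_pos: [0.4551, 0.0011, 0.177]
eef_rot: [-3.135, -0.0, 1.65]
wrist_force: [0.8, -0.8, -0.4]
width: 0.0512
gripper_force: 0.0
```

>>> step_arm:
  steps: [0,0,0,0,0,-0.02,0.6,0,0,0,0,0,-0.08,0.6,0,0,0,0,0,-0.16,0.6,0,0,0,0,0,-0.26,0.6,0,0,0,0,0,-0.36,0.6,0,0,0,-0.2,-0.1,-0.4,0.6,0,0,0,-0.4,-0.2,-0.4,0.6,0,0,0,-0.5,-0.2,-0.4,0.6,0,0,0,-0.5,-0.2,-0.4,0.6]

```text
clock: 12.3
tool_pos: [0.3936, -0.1888, 0.3761]
eef_rot: [-3.138, 0.002, 1.651]
wrist_force: [1.3, 0.0, -1.0]
width: 0.0514
gripper_force: 0.0
```

Run:
```python
from h import *
a=env.snapshot("side");b=env.snapshot("top");cv2.imwrite("pics/s3.png",a);cv2.imwrite("pics/t3.png",b)
A=cv2.resize(a[170:290,240:340],(500,600),interpolation=cv2.INTER_CUBIC);B=cv2.resize(b[170:240,235:365],(300,162),interpolation=cv2.INTER_CUBIC)
cv2.imwrite("pics/c3.png",np.hstack([A,cv2.copyMakeBorder(B,0,600-162,0,0,cv2.BORDER_CONSTANT)]))
```

```text
(no output)
```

View pics/c3.png

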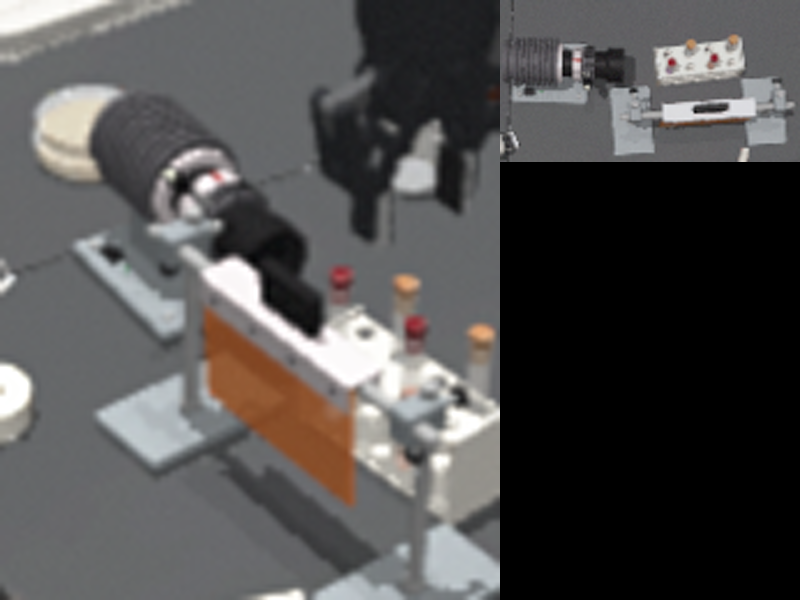

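Amber hangs squarely on the bar: channel at (290,310) in the crop, grip free, tubes unmoved. Next is the lever. I'll shut the fingers, turn the tool 90° and come in on the knob's robot side.

Run:
```python
from h import *
a=cv2.imread("pics/s3.png");b=cv2.imread("pics/t3.png")
to([.45,.1975,.33],[np.pi,0,3.1416])
c=np.array([.545,.1975,.095]);
for r in(.056,.068,.08):
    k=c+[-r*np.sin(.7),0,r*np.cos(.7)];p=proj("top",[k])[0];s=proj("side",[k])[0];print(p.round(1),s.round(1))
print(b[198:212,266:280].mean(2).astype(int));print(a[198:216,268:286].mean(2).astype(int))
```

```text
turn [-0.003 -0.001 -0.716] shift [0.7691 0.17   0.088 ]
[272.8 204. ] [277.5 208. ]
[272.7 205.5] [275.7 206.5]
[272.7 207. ] [273.9 205. ]
[[146 210 212 194  85  82  63  72  64  62  47  51  50  52]
 [140 203 205 187  80  89  80  84  87  87  35  37  40  43]
 [112 173 174 157  84  87  88  91  75  75  30  34  31  34]
 [101 155 158 141  96 122  97 114  62  65  28  34  30  29]
 [107 169 171 155  73  89 101 120  63  74  28  26  25  27]
 [111 153 157 146  82  60  66  69  55  71  34  37  34  28]
 [106 119 121 119  91  29  33  24  41  59  54  58  56  54]
 [104 122 138 106  91  34  24  23  25  52  59  61  61  60]
 [120 151 152 148 129  51  65  70  38  55  59  61  61  60]
 [123 156 155 154 140 131 190 169  60  79  59  55  57  59]
 [159 159 154 156 148 125 143 137  79  90  87  77  63  57]
 [164 162 154 155 158 153 134  95  90  91  93  83  57  59]
 [163 163 158 151 165 158 133  80  92  91  93  88  61  66]
 [162 163 168 169 162 160 137  87  93  94  98  95  87  66]]
[[ 81  82  83  77  81  79  81  88  91  77  65  64  63  62  60  65  81  96]
 [ 82  81  76  83  80  81  85  78  72  72  80 103 111 102
[... 518 characters left out ...]
248 253 241 193 162 161]
 [ 62  61  72 135 179 122  67  22  12  28 105 207 250 242 212 138  93  77]
 [ 58  58  90 143 160 131  88  30  42  65  93 162 199 166 129  81  73  67]
 [ 56  59 103 154 145 124  67  50 127 182 138 115 132 116  85  73  78  95]
 [ 54  58 103 151 142 121  54  79 163 215 194 130 106 108  95  79  92  82]
 [ 52  56  90 136 140 125  72  85 164 209 212 181 119  92  95  85  72  57]
 [ 52  56  74 112 138 136 109  95 160 190 205 190 127  77  85  63  45  41]
 [ 69  60  60  94 131 139 129 118 143 140 139 138 118  91  76  64  42  38]
 [ 84  82  93 118 128 148 162 176 166 133 111 113 136 157 148 166  89  37]
 [ 92 124 174 185 186 191 189 193 190 179 166 148 154 155 149 150  84  31]]
```

The knob's dark blob is at (272.5,205) in the top view and (276,206) in the side view, both matching the prediction. Moving over to it.

>>> step_arm:
  steps: [0,0,-0.716,0.77,0.17,0.088,0,0,0,-0.716,0.77,0.17,0.088,0,0,0,-0.716,0.77,0.17,0.088,0,0,0,-0.716,0.77,0.17,0.088,0,0,0,-0.716,0.77,0.17,0.088,0,0,0,-0.716,0.77,0.17,0.088,0,0,0,-0.716,0.77,0.17,0.088,0,0,0,-0.716,0.77,0.17,0.088,0,0,0,-0.716,0.77,0.17,0.088,0,0,0,-0.716,0.77,0.17,0.088,0,0,0,-0.716,0.77,0.17,0.088,0,0,0,-0.716,0.77,0.17,0.088,0]

```text
clock: 13.6
tool_pos: [0.448, 0.2036, 0.3304]
eef_rot: [-3.141, -0.006, -3.136]
wrist_force: [-0.0, -1.0, 0.5]
width: 0.0002
gripper_force: 0.0
```

```bash
python3 -c "
from h import *
to([.45,.1975,.142],[np.pi,0,3.1416]);to([.47,.1975,.142],[np.pi,0,3.1416])"
```

```text
turn [-0.    -0.003  0.003] shift [-0.0061 -0.0121  0.3768]
turn [-0.    -0.003  0.003] shift [-0.0461 -0.0124  0.3765]
```

>>> step_arm:
  steps: [0,0,0,-0.002,-0.01,0.1,0,0,0,0,-0.002,-0.01,0.2,0,0,0,0,-0.002,-0.01,0.3,0,0,0,0,-0.002,-0.01,0.35,0,0,0,0,-0.002,-0.01,0.376,0,0,0,0,-0.02,-0.01,0.376,0,0,0,0,-0.035,-0.01,0.376,0,0,0,0,-0.035,-0.01,0.376,0]

```text
clock: 14.4
tool_pos: [0.4674, 0.1985, 0.1448]
eef_rot: [3.141, -0.001, -3.134]
wrist_force: [-0.3, -0.4, 0.1]
width: 0.0001
gripper_force: 0.0
```

>>> step_arm:
  steps: [0,0,0,-0.01,0,0,0,0,0,0,-0.02,0,0,0,0,0,0,-0.03,0,0,0,0,0,0,-0.036,0,0,0,0,0,0,-0.036,0,0,0]

```text
clock: 14.9
tool_pos: [0.4815, 0.1984, 0.1423]
eef_rot: [-3.141, -0.011, -3.133]
wrist_force: [-7.6, -0.9, 6.1]
width: -0.0002
gripper_force: 3.7
```

>>> step_arm:
  steps: [0,0,0,-0.006,0,-0.005,0,0,0,0,-0.012,0,-0.01,0,0,0,0,-0.018,0,-0.014,0,0,0,0,-0.024,0,-0.018,0,0,0,0,-0.024,0,-0.018,0]

```text
clock: 15.4
tool_pos: [0.495, 0.1985, 0.1512]
eef_rot: [-3.141, -0.006, -3.133]
wrist_force: [-2.2, -0.3, 1.4]
width: -0.0003
gripper_force: 1.1
```

>>> step_arm:
  steps: [0,0,0,-0.006,0,-0.004,0,0,0,0,-0.012,0,-0.007,0,0,0,0,-0.018,0,-0.01,0,0,0,0,-0.018,0,-0.01,0]

```text
clock: 15.8
tool_pos: [0.5045, 0.1985, 0.1559]
eef_rot: [-3.141, -0.005, -3.133]
wrist_force: [-0.2, 0.0, -0.1]
width: 0.0
gripper_force: 0.0
```

Contact force dropped to zero past the hump, so the collar seems to have snapped to the mark. I'll back off and check.

>>> step_arm:
  steps: [0,0,0,0.05,0,0,0,0,0,0,0.1,0,0,0,0,0,0,0.1,0,-0.1,0,0,0,0,0.1,0,-0.2,0,0,0,0,0.1,0,-0.3,0,0,0,0,0.1,0.1,-0.4,0,0,0,0,0.1,0.2,-0.4,0,0,0,0,0.1,0.3,-0.4,0,0,0,0,0.1,0.4,-0.4,0,0,0,0,0.1,0.4,-0.4,0]

```text
clock: 16.8
tool_pos: [0.4525, 0.4019, 0.3552]
eef_rot: [3.141, -0.007, -3.129]
wrist_force: [0.2, -1.9, 0.4]
width: -0.0001
gripper_force: 0.0
```

Run:
```python
from h import *
a=env.snapshot("side");b=env.snapshot("top");cv2.imwrite("pics/s4.png",a);cv2.imwrite("pics/t4.png",b)
A=cv2.resize(a[170:270,240:340],(500,500),interpolation=cv2.INTER_CUBIC);B=cv2.resize(b[175:235,240:300],(300,300),interpolation=cv2.INTER_CUBIC);C=cv2.resize(b[170:240,235:435],(300,105))
cv2.imwrite("pics/c4.png",np.hstack([A,cv2.copyMakeBorder(np.vstack([B,C]),0,95,0,0,cv2.BORDER_CONSTANT)]))
c=np.array([.545,.1975,.095])
for t in(0,.7,1.4):
    k=c+.068*np.array([np.sin(t-.7),0,np.cos(t-.7)]);print(t,((proj("side",[k])-[240,170])*5).round(),((proj("top",[k])-[240,175])*5+[500,0]).round())
for n,z in(("s",a),("t",b)):
    o=cv2.imread(f"pics/{n}3.png");d=cv2.absdiff(o,z).max(2)>40;print(n,[d[y0:y1,x0:x1].sum() for x0,y0,x1,y1 in([(395,190,430,245),(298,180,345,215)] if n=="t" else [(330,280,410,370),(305,235,345,280)])])
```

```text
0 [[178. 182.]] [[664. 153.]]
0.7 [[230. 145.]] [[664.  92.]]
1.4 [[280. 146.]] [[665.  41.]]
s [np.int64(655), np.int64(0)]
t [np.int64(1453), np.int64(0)]
```

View pics/c4.png

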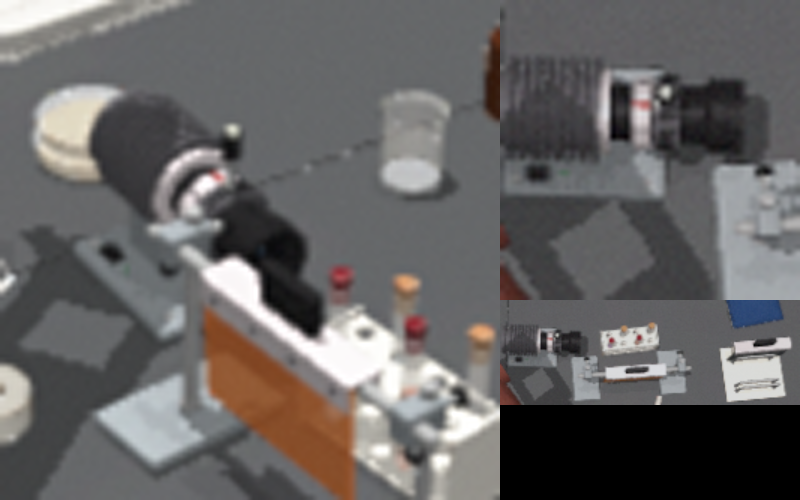

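The knob is at (232,140) in the side view, and an upright lever predicts (230,145), so the collar is at the red mark. Amber hangs, smoke is still in the rack and the tubes haven't moved. I'll settle briefly and hand in.

>>> step_arm:
  steps: [0,0,0,0,0,0,0,0,0,0,0,0,0,0,0,0,0,0,0,0,0]

```text
clock: 17.2
tool_pos: [0.4536, 0.3969, 0.3561]
eef_rot: [-3.141, -0.006, -3.135]
wrist_force: [-0.5, -0.3, 0.2]
width: 0.0
gripper_force: 0.0
```

```bash
python3 -c "
from bench import env
print(env.job_done())"
```

```text
the job is handed in; nothing more can be done
None
```

I handed the job in at 17.2 s: the amber screen hangs freely on the bar, the iris is at the red mark, and the smoke screen and tubes are where they started, all checked in the final pictures (no verdict was returned).

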